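# Dump a batch of cartons from a drop-bottom hopper into the catch pan

### The arm

A 6-joint arm with a two-finger parallel gripper is mounted at the origin on the work surface. World frame = base frame: x ahead of the robot, y to its left, z up, the work surface at z = 0. Lengths are in m, angles in rad, forces in N, time in s.
With the tool pointing down it reaches from about 0.35 to 0.975 m from the base axis. Payload 4.9 kg.
Tool frame: the origin (TCP) lies at the very end of the fingers, on their centre line; the grasp point (between the pads) lies 19 mm behind it; z points along the fingers, y is the line along which they close (so a half turn about z gives the same grasp; the last joint's range is limited). The gripper opens to 85 mm and grips with 20 to 120 N. Pads are 22 mm wide; open, the fingers measure 114 mm over their backs; the gripper's body (76 mm by 85 mm) begins 54 mm behind the grasp point. The pads swing forward as they close: fully open they stand 13 mm farther back than shut.
Start: joints at [-1.324, 0.053, 1.613, -0, 1.476, -0.119], TCP at [0.224, -0.584, 0.231] pointing down, gripper open.
Joint ranges: [-3.01, 3.01], [-1.01, 2.22], [0.06, 2.58], [-1.02, 4.17], [0.09, 2.62], [-3.14, 3.14]. Speed limits (rad/s): [2.57, 2.57, 3.14, 3.14, 3.14, 3.14].

### API

Orientations are given as a unit quaternion [w, x, y, z].
In Python, from plant import state, optics, ticket, nets gives the robot as it stands. The module is installed in compiled form; this text tells all that it offers.
- The arm moves only by the shell command python3 -m inch 'ROWS' [OPENING]. ROWS is JSON, a list of rows, each an object of numbers: "dx", "dy", "dz": the shift along the tool's x, y, z as a fraction of full scale; "rx", "ry", "rz": the turn, a rotation vector about the tool's x, y, z as a fraction of full scale. In form: [{"dx": .., "dy": .., "dz": .., "rx": .., "ry": .., "rz": ..}, ...]. A call has 1 to 5 rows; each row is the pose to reach, as a shift and turn from the pose commanded when the call began, along the tool's axes at that moment; what a row does not reach only later rows make up. Full scale, the value 1, is 0.8 m for a shift and 1.5 rad for a turn. A row lasts 1/10 s, in which the tool goes at most 50 mm and 8.59 degrees, less where a joint would pass 70% of its speed; a pose out of reach is approached as far as the arm can. A call with a number of a shift or a turn outside -1 to 1 is refused whole. A call with a gripper value outside its range is refused whole. OPENING is the opening, from -1 (shut) to 1 (fully open), set as the call begins (- or left out, the last holds). The fingers move at their own pace and stop on an object; the grip force is fixed at half the most. Time passes only in rows, so rows that repeat a pose let the fingers close. It gives the time, the measured TCP pose, the force, the opening and the grip force at its end, in the units of the state.
- state(): the state, without advancing time (a new reading comes with each control period).
- optics.grab_frame(name): name is "side" or "top"; returns the picture (480x640x3 uint8, red, green, blue); there is no depth.
- optics.camera_info(name): a dict with "fx", "fy", "cx", "cy" (pixels), "R" (3x3) and "t" (3): a world point X has camera coordinates R X + t. Camera axes: x right, y down, z forward; pixel columns grow to the right and rows downward; lengths in m; the calibration is good to about 2 mm. A picture is of the moment at which its call begins. camera_info takes no time and is no camera call.
- ticket.job_done(): hands the job in; it is judged then, once.
Trained networks look in the newest picture that a camera, given by its name, has taken for a name from the list of things; names that differ only in an ending like _2 or _b are one class to them, and where a whole thing is asked for, a point or a joint stands for the part that bears it (a point fixed in the world has none). Each returns a list of dicts, best first, with "confidence" (0 to 1); they miss things now and then, are a little off and sometimes report something else, mostly with a low value. They report only what shows in the picture. A call takes as long as a camera call. They do not tell look-alikes from the thing itself.
- nets.boxes_of(camera, name): "bbox" ([centre column, centre row, width, height] in pixels, round what is visible of it).
- nets.outline_of(camera, name): "pixels" (480x640 bool, what is visible of it) and "bbox" ([centre column, centre row, width, height] in pixels, round what is visible of it).
The state is a dict: "time": time; "joint_pos": joint angles; "joint_vel": joint speeds; "joint_efforts": joint torques, N m; "tool_pos": TCP position; "tool_rot": TCP orientation; "contact_force": force on the tool from outside, world axes, zero at the start; "ft_torque": the same for the moment, N m; "gripper_width": opening from 0.0 (shut) to 1.0 (fully open); "grasp_force": force on a finger pad.
Only numpy, scipy, OpenCV 4.12 (cv2) and the standard library are available. Lean on these libraries where they do the work, as an engineer would, in place of code of your own. Each camera call takes 0.05 s, during which the arm holds its last target. There are 200 camera calls.

### The job

Bring the empty catch pan by its blue handle under the drop-bottom hopper, standing flat on the bench and centred below the chamber, while the hopper floor is still shut. Then slide the red bolt handle sideways so that the floor swings open and all three cartons fall into the pan. Leave the pan there with the three cartons in it, let go of everything, and leave the scale, the spray bottle and the jar where they stand.

Things in the scene. Friction and masses are not known exactly. Their poses are not given: they have to be found in the camera images.
- hopper: Drop-bottom batch hopper, bare aluminium, fixed to the bench; origin on the bench below its chamber's centre, z up; its front (-x, with the bolt) faces roughly the robot (yaw to 0.2 rad). Chamber inside 130 (x) by 140 mm (y), walls 4 mm, floor top at 230, wall top at 290 mm. Side flares reach y = +-123 mm. Front and sides below the floor are open, 210 mm of free height.
- flare_edge (a point): Middle of the front edge of the hopper's flared mouth (here a clear plastic sheet): x = -131, z = 337 mm in the hopper's frame, 236 mm wide (y). It slopes from here to the wall top (x = -69 mm, z = 290 mm) and overhangs the red handle: a gripper pointing straight down cannot reach it, one leaning back 30 to 45 degrees (upper end towards the robot) can.
- column_foot (a point): Middle of the front edge of the hopper's foot plate (100 by 100 by 12 mm), on the bench 125 mm behind the drop point (hopper +x). On the plate stands the 50 mm square column, 300 mm high, that carries the hopper from behind; nothing else stands below the hopper.
- drop_point (a point): The point on the bench below the centre of the chamber (the hopper's origin), where the pan's centre belongs. Its axes are the hopper's.
- trap (a joint): Angle of the hopper's hinged steel floor, rad: 0 shut (level), opens downward to 1.4. Hinged at the rear (hopper x = +67 mm, z = 227 mm); the front edge swings down and back. It falls open by its own weight and the cartons' once the bolt is clear, and comes no lower than 65 mm above the bench.
- bolt (a joint): Travel of the sliding bolt below the front tongue of the floor, m: 0 fully shut (start 0 to 5 mm), end stop at 0.055; grows as the bolt slides towards the hopper's +y (to the robot's left). The floor is let go at about 0.035 to 0.040. The bolt stays where it is left; it takes about 2 to 5 N to slide.
- bolt_grip (a point): Where to grip the bolt's red handle: a bar 14 mm wide (y), 18 mm high, 64 mm long, sticking out level along the hopper's -x, free on both y sides. This point, on the bar's middle line, is 219 mm above the bench, 133 mm in front of the chamber's centre and 20 mm short of the bar's free end. It moves with the bolt; axes are the hopper's.
- pan: Loose open steel catch pan, 200 (x) by 180 (y) by 50 mm high, walls 4 mm, about 0.5 kg; origin at the centre of its underside, z up. Its handle points along its -x, roughly to the robot (yaw to 0.35 rad). It stands to the robot's left or right, the scale on the other side. It can be dragged flat over the bench.
- pan_handle (a point): Where to grip the pan's blue handle: bar 20 mm wide (y), 16 mm high, lying along the pan's x from 107 to 192 mm in front of the pan's centre; this point is on its middle line 155 mm in front of the pan's centre, 40 mm above the bench. Axes as the pan.
- carton1: Sealed black carton with a yellow band, 34 by 100 by 30 mm, 80 g, lying in the hopper at the front, its length across (hopper y); origin at the centre of its underside.
- carton2: Sealed black carton with a yellow band, 34 by 100 by 30 mm, 80 g, lying in the hopper in the middle, its length across (hopper y); origin at the centre of its underside.
- carton3: Sealed black carton with a yellow band, 34 by 100 by 30 mm, 80 g, lying in the hopper at the rear, its length across (hopper y); origin at the centre of its underside.
- scale: White bench scale with a steel platter and red feet, 200 by 200 by 70 mm, 1.8 kg, loose; origin at the centre of its underside. Not to be moved.
- spray: Green spray bottle with white head, 70 mm wide, 196 mm high, loose, behind and beside the hopper, left or right; origin at its underside. Not to be moved.
- jar: Jar with a red cap, 72 mm wide, 110 mm high, loose, behind and beside the hopper, on the other side from the spray bottle; origin at its underside. Not to be moved.
Things that resemble listed ones, but are neither listed nor needed, are in the scene too. Leave any turquoise or white look-alike of the carton1 alone.

How it is judged:
By the outcome, as a careful person would: the job done as asked, in the order asked, and still so for the second after the job is handed in, with the robot touching nothing.
It also fails if it takes over 51 s, if anything falls off the work surface, if the arm or the gripper's body presses on something with over 40 N, if the wrist force passes 120 N, or if a joint passes its speed limit or range.

## Working session

There is one attempt and no reset: what is moved stays moved. The work goes in short steps, Python scripts to look and compute and a shell command to move; the robot and the scene stay as the last step left them, time stands still between calls to the robot, and variables do not carry over. Pictures are saved under pics/ and viewed, at most 12 in all, crops included, and the job is handed in when it is done.

```bash
mkdir -p pics; python3 - <<'E'
from plant import state, optics, nets
import cv2,json
s=state();print({k:s[k] for k in('time','tool_pos','tool_rot','gripper_width')})
ims=[]
for c in('side','top'):
    im=optics.grab_frame(c);cv2.imwrite(f'pics/{c}0.png',im[:,:,::-1])
    i=optics.camera_info(c);print(c,i)
    for n in('hopper','pan','pan_handle','bolt_grip','bolt','scale','flare_edge','column_foot','carton1'):
        print(n,[( [round(float(v)) for v in d['bbox']],round(float(d['confidence']),2)) for d in nets.boxes_of(c,n)][:4])
E
```

```text
{'time': 0.0, 'tool_pos': array([ 0.22339217, -0.58304059,  0.23008925]), 'tool_rot': array([-1.02225683e-03,  9.83319574e-01,  1.81883383e-01, -6.98655960e-05]), 'gripper_width': 1.0020638238431672}
side {'fx': 578.4630743432416, 'fy': 578.4630743432416, 'cx': 323.15689777427764, 'cy': 243.65663855277973, 'R': array([[-0.93262088, -0.36065201, -0.01218316],
       [-0.16384167,  0.45328131, -0.87618033],
       [ 0.3215186 , -0.81514795, -0.48182944]]), 't': array([0.51249168, 0.27839321, 1.1192999 ])}
hopper [([275, 237, 165, 158], 0.18)]
pan [([277, 409, 166, 120], 0.81)]
pan_handle [([277, 408, 166, 128], 0.69)]
bolt_grip [([312, 256, 46, 20], 0.79), ([273, 238, 158, 153], 0.69)]
bolt [([313, 253, 47, 17], 0.55), ([277, 409, 166, 120], 0.2)]
scale [([361, 255, 107, 68], 0.86)]
flare_edge [([275, 238, 163, 156], 0.69), ([278, 262, 24, 23], 0.56), ([183, 336, 41, 98], 0.27)]
column_foot [([313, 256, 42, 17], 0.72), ([274, 238, 158, 158], 0.7)]
carton1 [([448, 279, 36, 28], 0.77), ([264, 211, 18, 12], 0.64), ([426, 321, 26, 40], 0.64), ([407, 415, 60, 42], 0.6)]
top {'fx': 449.60735387169524, 'fy': 449.60735387169524, 'cx': 315.8421745570355, 'cy': 239.11135185744783, 'R': array([[-0.01193709, -0.99992054,  0.00405086],
       [-0.9819041 ,  0.01095609, -0.18906164],
       [ 0.18900224, -0.00623441, -0.98195687]]), 't': array([0.01293118, 0.56660712, 1.17164376])}
hopper [([314, 176, 123, 155], 0.78)]
pan [([216, 260, 82, 112], 0.86), ([310, 204, 42, 14], 0.59)]
pan_handle [([217, 259, 87, 109], 0.87), ([311, 204, 39, 18], 0.32)]
bolt_grip [([296, 242, 5, 16], 0.41)]
bolt []
scale [([422, 244, 82, 83], 0.67)]
flare_edge [([314, 177, 123, 150], 0.91), ([390, 170, 29, 34], 0.19)]
column_foot [([314, 177, 126, 149], 0.97)]
carton1 [([351, 324, 38, 12], 0.95), ([313, 188, 42, 20], 0.88), ([309, 204, 46, 18], 0.77), ([245, 337, 21, 39], 0.77)]
```

View pics/side0.png

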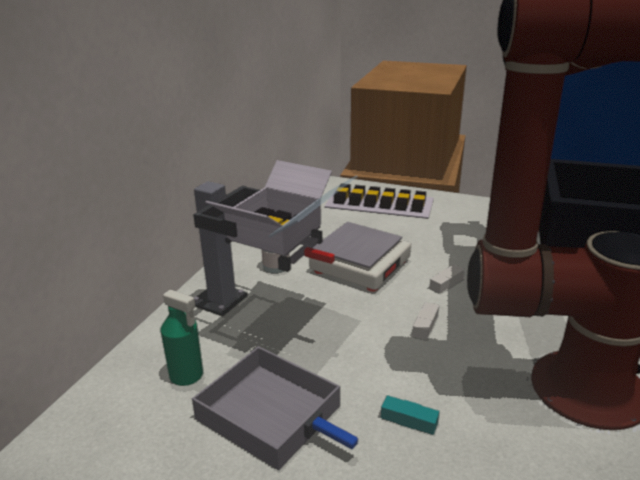

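View pics/top0.png

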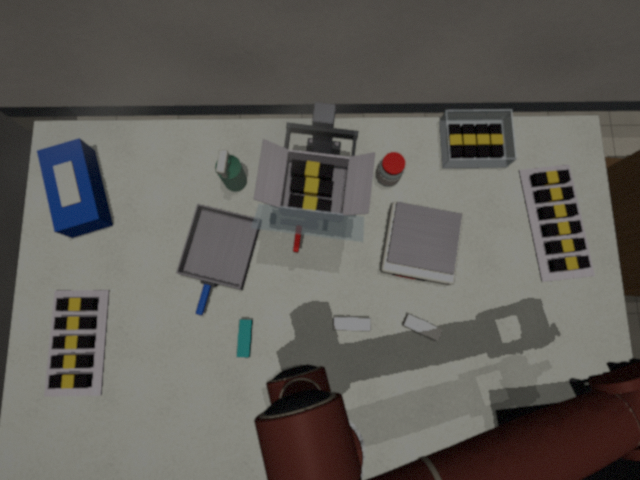

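The pan is at left (top image 218,247), with its blue handle at (204,297). The only other blue thing is the box at (75,188). The red bolt handle is at (297,239) in top and (320,255) in side. Other red things are the jar cap (392,165) and the scale's red parts (415,277). I choose the handles by their bar shape and by what they are attached to, and check that in a crop.

```bash
cat > h.py <<'E'
import numpy as np,cv2
from plant import optics
from scipy.spatial.transform import Rotation as Ro
I={c:optics.camera_info(c) for c in('side','top')}
def proj(c,X):
    i=I[c];p=np.atleast_2d(X)@i['R'].T+i['t'];return np.c_[p[:,0]/p[:,2]*i['fx']+i['cx'],p[:,1]/p[:,2]*i['fy']+i['cy']]
def back(c,uv,z):
    i=I[c];d=i['R'].T@np.array([(uv[0]-i['cx'])/i['fx'],(uv[1]-i['cy'])/i['fy'],1]);o=-i['R'].T@i['t'];return o+d*(z-o[2])/d[2]
def place(x,y,yaw,P):
    c,s=np.cos(yaw),np.sin(yaw);P=np.atleast_2d(P);return np.c_[x+c*P[:,0]-s*P[:,1],y+s*P[:,0]+c*P[:,1],P[:,2]]
def blob(im,col,roi):
    hsv=cv2.cvtColor(im,cv2.COLOR_RGB2HSV);h,s,v=[hsv[...,k].astype(int) for k in range(3)]
    m=(s>150)&(v>60)&(((h<8)|(h>172)) if col=='red' else ((h>105)&(h<130)))
    r=np.zeros(m.shape,bool);r[roi[1]:roi[3],roi[0]:roi[2]]=1;m&=r
    n,l,st,ce=cv2.connectedComponentsWithStats(m.astype(np.uint8));k=1+st[1:,4].argmax();ys,xs=np.where(l==k)
    return np.c_[xs,ys].astype(float)
E
python3 - <<'E'
from h import *
ims={c:cv2.imread(f'pics/{c}0.png')[:,:,::-1].copy() for c in I}
for col,rs in(('blue',{'top':(185,270,230,325),'side':(300,405,370,455)}),('red',{'top':(285,220,310,260),'side':(300,240,340,268)})):
    for c in rs:
        b=blob(ims[c],col,rs[c]);m=b.mean(0);r=cv2.minAreaRect(b.astype(np.float32))
        z=.044 if col=='blue' else .225
        u,s,v=np.linalg.svd(b-m);d=v[0];L=((b-m)@d)
        e=[back(c,m+d*t,z) for t in(L.min(),L.max())]
        print(col,c,len(b),m.round(1),np.round(e,3).tolist(),'yaw',round(float(np.arctan2(*(e[1]-e[0])[1::-1])),3),back(c,m,z).round(3))
for p in[(198,206),(260,222),(241,289),(179,272)]: print(back('top',p,.05).round(3))
i=ims['top'][120:330,165:445];cv2.imwrite('pics/crop.png',cv2.resize(i,(800,600),interpolation=cv2.INTER_CUBIC)[:,:,::-1])
E
```

```text
blue top 179 [203.2 298.9] [[0.447, 0.3, 0.044], [0.371, 0.32, 0.044]] yaw 2.878 [0.409 0.31  0.044]
blue side 413 [334.1 430.6] [[0.449, 0.303, 0.044], [0.367, 0.323, 0.044]] yaw 2.894 [0.408 0.313 0.044]
red top 83 [296.7 242.4] [[0.547, 0.05, 0.225], [0.506, 0.055, 0.225]] yaw 3.009 [0.526 0.052 0.225]
red side 219 [319.3 254.6] [[0.564, 0.057, 0.225], [0.502, 0.063, 0.225]] yaw 3.047 [0.531 0.06  0.225]
[0.665 0.332 0.05 ]
[0.617 0.16  0.05 ]
[0.434 0.208 0.05 ]
[0.481 0.376 0.05 ]
```

View pics/crop.png

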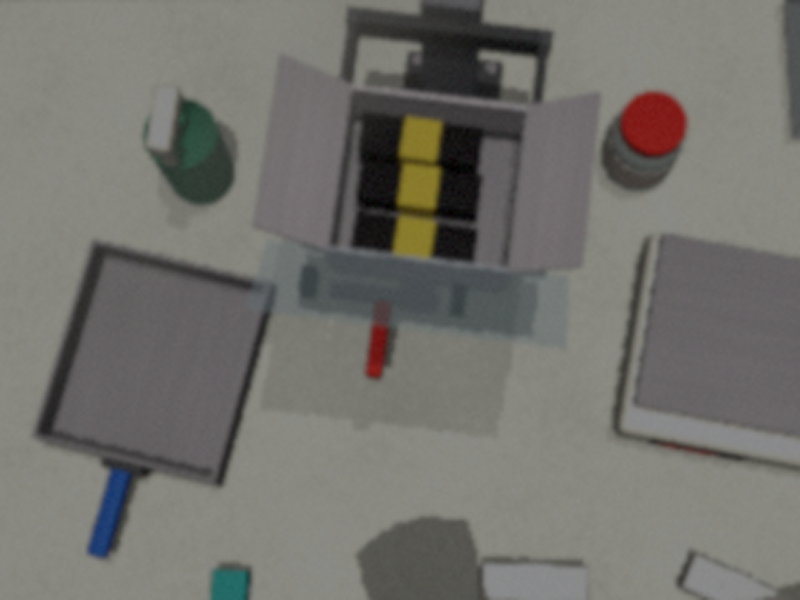

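The crop confirms the choice: blue bar on the pan (crop 108,510) and red bar under the clear sheet (crop 378,340). Next I fit the hopper pose.

```bash
python3 - <<'E'
from h import *
from scipy.optimize import least_squares as LS
f=lambda u,v:(165+u*.35,120+v*.35)
P=np.array([[-.131,.118,.337],[-.131,-.118,.337],[-.069,.074,.29],[-.069,-.074,.29]])
Q=np.array([f(253,310),f(566,347),f(331,244),f(522,268)])
T=np.array([f(374,377)])  # handle tip top
def res(p,full=0):
    b=place(*p[:3],[[-.153,p[3],.228]]);s=place(*p[:3],[[-.153,p[3],.219]])
    r=np.r_[(proj('top',place(*p[:3],P))-Q).ravel(),(proj('top',b)-T).ravel(),(proj('side',s)-[334,258]).ravel()]
    return r
s=LS(res,[.66,.03,-.1,0],loss='soft_l1');print(s.x.round(4),res(s.x).round(1))
x,y,w,b=s.x
print('flare_edge proj side',proj('side',place(x,y,w,P[:2])).round())
# overlay
im=cv2.imread('pics/side0.png')
def box(X,col):
    for p in proj('side',X):cv2.circle(im,tuple(int(round(v)) for v in p),2,col,-1)
box(place(x,y,w,P),(0,255,0));box(place(x,y,w,[[-.153,b,.219],[-.133,b,.219],[-.089,b,.219],[.125,.05,.0],[.125,-.05,.0],[.225,.05,0],[0,0,0]]),(255,255,0))
# pan
R=np.array([[a*.1,c*.09,.05] for a in(1,-1) for c in(1,-1)])
C=[back('top',p,.05)[:2] for p in[(198,206),(179,272),(260,222),(241,289)]]
def rp(p):return (proj('top',place(*p,R))-[(198,205.5),(260.5,221.5),(178.5,272.5),(242,289.5)])[[0,1,2,3]].ravel()
q=LS(rp,[.55,.27,-.26]).x;print('pan',q.round(4),rp(q).round(1))
box(place(*q,R),(0,0,255));box(place(*q,[[-.155,0,.04],[-.192,0,.04],[-.107,0,.04]]),(0,255,255))
cv2.imwrite('pics/ov.png',cv2.resize(im[130:470,150:450],(800,600)) if 0 else cv2.resize(im[150:470,150:490],None,fx=1.8,fy=1.8,interpolation=2))
E
```

```text
[ 0.6521  0.0036 -0.1337  0.0297] [ 0.2 -0.8  2.7 -0.2 -0.6  2.1 -1.2  1.7  0.3 -0.4 -0.5 -0. ]
flare_edge proj side [[299. 219.]
 [357. 174.]]
pan [ 0.5495  0.2682 -0.2547] [ 0.7 -1.   0.9 -1.8 -1.2  1.7 -0.3  0.9]
```

View pics/ov.png

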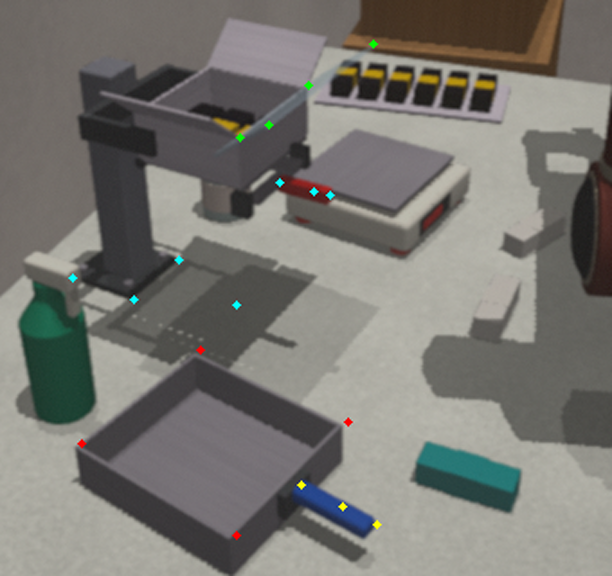

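```bash
cat >> h.py <<'E'
from plant import state
def rot(psi,a):
    c,s=np.cos(a),np.sin(a);return Ro.from_euler('z',psi)*Ro.from_matrix(np.array([[c,0,s],[0,-1,0],[s,0,-c]]))
def row(pos,psi,a_deg,st=None,grasp=False):
    """row to reach TCP (or grasp point) pos"""
    st=st or state();q=np.r_[st['tool_rot'][1:],st['tool_rot'][0]];R0=Ro.from_quat(q);R1=rot(psi,np.radians(a_deg));pos=np.array(pos,float)
    if grasp: pos=pos+R1.apply([0,0,.019])
    d=R0.inv().apply(pos-st['tool_pos']);rv=(R0.inv()*R1).as_rotvec()
    print('dist %.3f ang %.1f'%(np.linalg.norm(d),np.degrees(np.linalg.norm(rv))),dict(zip(['dx','dy','dz'],(d/.8).round(4).tolist())),dict(zip(['rx','ry','rz'],(rv/1.5).round(4).tolist())))
E
python3 - <<'E'
from h import *
for n,p,z in(('turq',(245,318),.03),('turq',(245,357),.0),('wht',(333,318),.03),('wht',(371,330),0),('scaleL',(386,205),.07),('scaleL2',(383,272),.05)): print(n,back('top',p,z).round(3))
print('spray',back('side',(185,376),0).round(3),back('top',(230,192),0).round(3))
row([.42,-.25,.3],-.1,10)
row([.40,.1,.3],-.1,20)
E
```

```text
turq [0.358 0.199 0.03 ]
turq [0.254 0.202 0.   ]
wht [ 0.355 -0.037  0.03 ]
wht [ 0.322 -0.142  0.   ]
scaleL [ 0.656 -0.186  0.07 ]
scaleL2 [ 0.475 -0.174  0.05 ]
spray [0.753 0.244 0.   ] [0.719 0.254 0.   ]
dist 0.393 ang 28.5 {'dx': 0.3785, 'dy': -0.3016, 'dz': -0.0859} {'rx': -0.0271, 'ry': 0.1142, 'rz': 0.3097}
dist 0.709 ang 33.2 {'dx': 0.5116, 'dy': -0.7191, 'dz': -0.0859} {'rx': -0.0542, 'ry': 0.2285, 'rz': 0.3074}
```

```bash
python3 -m inch '[{"dx":0.378,"dy":-0.30,"dz":-0.086,"rx":-0.027,"ry":0.114,"rz":0.31},{"dx":0.378,"dy":-0.30,"dz":-0.086,"rx":-0.027,"ry":0.114,"rz":0.31},{"dx":0.378,"dy":-0.30,"dz":-0.086,"rx":-0.027,"ry":0.114,"rz":0.31},{"dx":0.378,"dy":-0.30,"dz":-0.086,"rx":-0.027,"ry":0.114,"rz":0.31},{"dx":0.378,"dy":-0.30,"dz":-0.086,"rx":-0.027,"ry":0.114,"rz":0.31}]' 1
python3 -m inch '[{"dx":0},{"dx":0}]'
python3 - <<'E'
from h import *
s=state();print(s['tool_pos'],s['time'])
row([.40,0,.3],-.1,20)
row([.40,.1,.3],-.1,20)
E
```

```text
time: 1.5
tool_pos: [0.3489, -0.3702, 0.2755]
tool_rot: [0.004, 0.995, -0.051, 0.087]
contact_force: [1.2, 0.1, 0.5]
gripper_width: 1.0
grasp_force: 0.0
[ 0.34893358 -0.37015698  0.27546135] 1.5
dist 0.374 ang 10.0 {'dx': 0.0211, 'dy': -0.4668, 'dz': -0.0274} {'rx': 0.0005, 'ry': 0.1162, 'rz': -0.0018}
dist 0.474 ang 10.0 {'dx': 0.0085, 'dy': -0.5911, 'dz': -0.0297} {'rx': 0.0005, 'ry': 0.1162, 'rz': -0.0018}validation failed for argument at $[0]...
```

```bash
python3 -m inch '[{"dx":0.0085,"dy":-0.59,"dz":-0.03,"rx":0,"ry":0.116,"rz":0},{"dx":0.0085,"dy":-0.59,"dz":-0.03,"rx":0,"ry":0.116,"rz":0},{"dx":0.0085,"dy":-0.59,"dz":-0.03,"rx":0,"ry":0.116,"rz":0},{"dx":0.0085,"dy":-0.59,"dz":-0.03,"rx":0,"ry":0.116,"rz":0},{"dx":0.0085,"dy":-0.59,"dz":-0.03,"rx":0,"ry":0.116,"rz":0}]' 1
python3 - <<'E'
from h import *
print(state()['tool_pos'])
row([.37,.25,.25],-.255,35)
E
```

```text
time: 2.0
tool_pos: [0.3748, -0.1221, 0.2886]
tool_rot: [0.009, 0.983, -0.05, 0.174]
contact_force: [0.6, 0.7, -0.4]
gripper_width: 1.003
grasp_force: 0.0
[ 0.37476225 -0.12210851  0.2886493 ]
dist 0.374 ang 17.3 {'dx': -0.0668, 'dy': -0.4621, 'dz': 0.0269} {'rx': -0.0469, 'ry': 0.1737, 'rz': 0.0906}
```

```bash
python3 -m inch '[{"dx":-0.065,"dy":-0.46,"dz":0.027,"rx":-0.047,"ry":0.174,"rz":0.09},{"dx":-0.065,"dy":-0.46,"dz":0.027,"rx":-0.047,"ry":0.174,"rz":0.09},{"dx":-0.065,"dy":-0.46,"dz":0.027,"rx":-0.047,"ry":0.174,"rz":0.09},{"dx":-0.065,"dy":-0.46,"dz":0.027,"rx":-0.047,"ry":0.174,"rz":0.09},{"dx":-0.065,"dy":-0.46,"dz":0.027,"rx":-0.047,"ry":0.174,"rz":0.09}]' 1
python3 - <<'E'
from h import *
m=np.array([.4085,.3115]);u=np.array([np.cos(-.255),np.sin(-.255)]);g=m-.015*u
print(state()['tool_pos'],g)
row([*g,.12],-.255,35,grasp=True)
E
```

```text
time: 2.5
tool_pos: [0.3969, 0.0941, 0.2668]
tool_rot: [0.038, 0.946, -0.12, 0.298]
contact_force: [1.3, -0.4, -0.5]
gripper_width: 1.001
grasp_force: 0.0
[0.39690409 0.09414772 0.26679008] [0.39398505 0.31528368]
dist 0.272 ang 0.2 {'dx': -0.1648, 'dy': -0.2666, 'dz': 0.1326} {'rx': -0.0014, 'ry': -0.0001, 'rz': 0.0012}
```

```bash
python3 -m inch '[{"dx":-0.165,"dy":-0.267,"dz":0.133,"rx":0,"ry":0,"rz":0},{"dx":-0.165,"dy":-0.267,"dz":0.133,"rx":0,"ry":0,"rz":0},{"dx":-0.165,"dy":-0.267,"dz":0.133,"rx":0,"ry":0,"rz":0},{"dx":-0.165,"dy":-0.267,"dz":0.133,"rx":0,"ry":0,"rz":0},{"dx":-0.165,"dy":-0.267,"dz":0.133,"rx":0,"ry":0,"rz":0}]' 1
python3 -m inch '[{"dx":0,"dy":0,"dz":0,"rx":0,"ry":0,"rz":0},{"dx":0,"dy":0,"dz":0,"rx":0,"ry":0,"rz":0},{"dx":0,"dy":0,"dz":0,"rx":0,"ry":0,"rz":0}]'
python3 - <<'E'
from h import *
g=[.394,.3153]
row([*g,.04],-.255,35,grasp=True)
im=optics.grab_frame('side');cv2.imwrite('pics/s1.png',im[200:480,220:500,::-1].repeat(2,0).repeat(2,1))
E
```

```text
time: 3.0
tool_pos: [0.4041, 0.2952, 0.1169]
tool_rot: [0.037, 0.946, -0.119, 0.298]
contact_force: [0.6, -0.1, 1.2]
gripper_width: 0.999
grasp_force: 0.0
time: 3.3
tool_pos: [0.4053, 0.2928, 0.1196]
tool_rot: [0.037, 0.946, -0.121, 0.298]
contact_force: [-0.4, 0.2, 0.4]
gripper_width: 0.999
grasp_force: 0.0
dist 0.097 ang 0.2 {'dx': -0.0741, 'dy': -0.0234, 'dz': 0.0934} {'rx': -0.0019, 'ry': -0.0, 'rz': 0.0003}
```

View pics/s1.png

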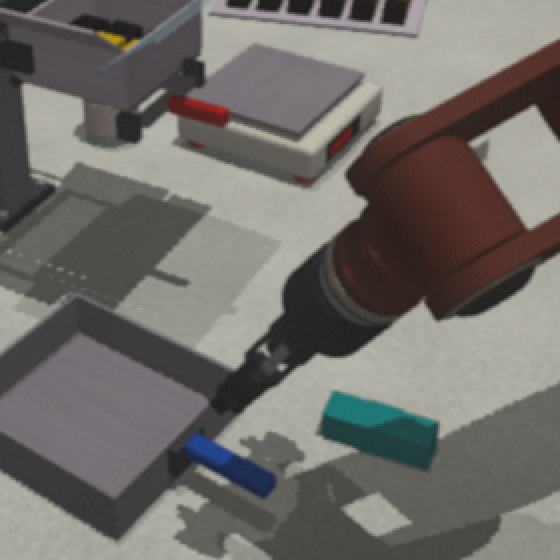

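The open gripper hovers over the handle (blue bar at crop 230,465), about 20 mm short sideways. I correct that, go down and grip.

```bash
python3 -m inch '[{"dx":0,"dy":-0.0234,"dz":0,"rx":0,"ry":0,"rz":0},{"dx":-0.037,"dy":-0.0234,"dz":0.047,"rx":0,"ry":0,"rz":0},{"dx":-0.074,"dy":-0.0234,"dz":0.0934,"rx":0,"ry":0,"rz":0},{"dx":-0.074,"dy":-0.0234,"dz":0.0934,"rx":0,"ry":0,"rz":0},{"dx":-0.074,"dy":-0.0234,"dz":0.0934,"rx":0,"ry":0,"rz":0}]' 1
python3 -m inch '[{"dx":0,"dy":0,"dz":0,"rx":0,"ry":0,"rz":0},{"dx":0,"dy":0,"dz":0,"rx":0,"ry":0,"rz":0},{"dx":0,"dy":0,"dz":0,"rx":0,"ry":0,"rz":0},{"dx":0,"dy":0,"dz":0,"rx":0,"ry":0,"rz":0},{"dx":0,"dy":0,"dz":0,"rx":0,"ry":0,"rz":0}]' -1
python3 -m inch '[{"dx":0,"dy":0,"dz":0,"rx":0,"ry":0,"rz":0},{"dx":0,"dy":0,"dz":0,"rx":0,"ry":0,"rz":0},{"dx":0,"dy":0,"dz":0,"rx":0,"ry":0,"rz":0}]'
python3 - <<'E'
from h import *
s=state();print(s['tool_pos'],s['gripper_width'],s['grasp_force'])
def pan(x,y,w):
    p=place(x,y,w,[[-.165,0,.04]])[0];row(p,w,35,grasp=True)
pan(.553,.274,-.255)
pan(.585,.12,-.2)
E
```

```text
time: 3.85
tool_pos: [0.4044, 0.3119, 0.0244]
tool_rot: [0.038, 0.946, -0.121, 0.298]
contact_force: [0.9, 0.1, 0.4]
gripper_width: 1.001
grasp_force: 0.0
time: 4.35
tool_pos: [0.4042, 0.313, 0.0238]
tool_rot: [0.037, 0.946, -0.12, 0.298]
contact_force: [-3.6, -0.6, 4.5]
gripper_width: 0.224
grasp_force: 60.7
time: 4.65
tool_pos: [0.4042, 0.313, 0.0238]
tool_rot: [0.038, 0.946, -0.12, 0.298]
contact_force: [-4.4, -1.1, 6.5]
gripper_width: 0.222
grasp_force: 60.8
[0.40421117 0.31297824 0.02381272] 0.2223168238678207 60.84561467170715
dist 0.001 ang 0.2 {'dx': 0.0001, 'dy': 0.0002, 'dz': -0.0008} {'rx': -0.0014, 'ry': 0.0002, 'rz': 0.0014}
dist 0.165 ang 3.0 {'dx': 0.0715, 'dy': 0.1873, 'dz': 0.0489} {'rx': 0.0196, 'ry': 0.0002, 'rz': -0.0286}
```

```bash
python3 -m inch '[{"dx":0.0145,"dy":0.037,"dz":0.0098,"rx":0.004,"ry":0,"rz":-0.006},{"dx":0.029,"dy":0.075,"dz":0.0196,"rx":0.008,"ry":0,"rz":-0.012},{"dx":0.043,"dy":0.112,"dz":0.0293,"rx":0.012,"ry":0,"rz":-0.017},{"dx":0.057,"dy":0.15,"dz":0.039,"rx":0.016,"ry":0,"rz":-0.023},{"dx":0.0715,"dy":0.187,"dz":0.0489,"rx":0.0196,"ry":0,"rz":-0.0286}]'
python3 - <<'E'
from h import *
def pan(x,y,w):
    p=place(x,y,w,[[-.165,0,.04]])[0];row(p,w,35,grasp=True)
pan(.60,.02,-.13)
E
```

```text
time: 5.15
tool_pos: [0.4338, 0.1499, 0.0238]
tool_rot: [0.029, 0.949, -0.094, 0.299]
contact_force: [0.1, 2.0, -1.6]
gripper_width: 0.223
grasp_force: 59.8
dist 0.111 ang 3.9 {'dx': 0.036, 'dy': 0.1314, 'dz': 0.0242} {'rx': 0.0256, 'ry': 0.0001, 'rz': -0.037}
```

```bash
python3 -m inch '[{"dx":0.009,"dy":0.033,"dz":0.006,"rx":0.0064,"ry":0,"rz":-0.009},{"dx":0.018,"dy":0.066,"dz":0.012,"rx":0.0128,"ry":0,"rz":-0.0185},{"dx":0.027,"dy":0.099,"dz":0.018,"rx":0.019,"ry":0,"rz":-0.028},{"dx":0.036,"dy":0.1314,"dz":0.0242,"rx":0.0256,"ry":0,"rz":-0.037},{"dx":0.036,"dy":0.1314,"dz":0.0242,"rx":0.0256,"ry":0,"rz":-0.037}]'
python3 - <<'E'
from h import *
def pan(x,y,w):
    p=place(x,y,w,[[-.165,0,.04]])[0];row(p,w,35,grasp=True)
pan(.645,.004,-.125)
for c in I: cv2.imwrite(f'pics/{c}2.png',optics.grab_frame(c)[:,:,::-1])
a=cv2.imread('pics/side2.png')[150:450,170:470];b=cv2.imread('pics/top2.png')[130:330,215:415]
cv2.imwrite('pics/m2.png',np.hstack([cv2.resize(a,(400,400)),cv2.resize(b,(400,400))]))
E
```

```text
time: 5.65
tool_pos: [0.4463, 0.0371, 0.0239]
tool_rot: [0.021, 0.952, -0.066, 0.299]
contact_force: [1.2, 0.1, -0.9]
gripper_width: 0.225
grasp_force: 59.6
dist 0.048 ang 0.8 {'dx': 0.0488, 'dy': 0.0093, 'dz': 0.0332} {'rx': 0.0059, 'ry': 0.0013, 'rz': -0.0076}
```

View pics/m2.png

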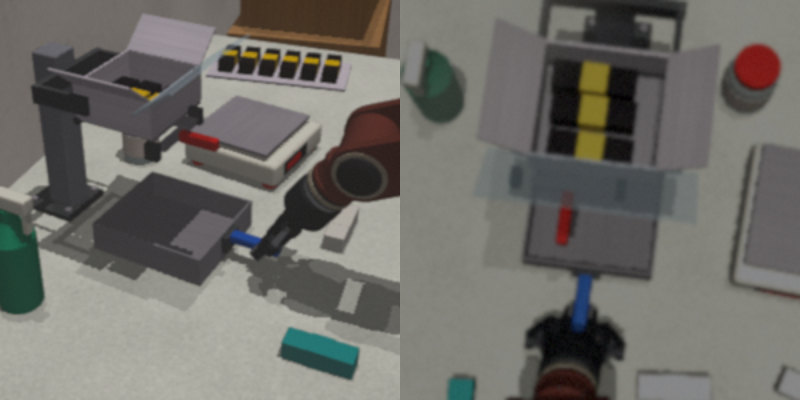

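The pan is flat and aligned in front of and partly under the hopper, with its front corners at top px (277.5,261.5) and (340,268.5). I compare that with the expected pose and finish the push.

```bash
python3 - <<'E'
from h import *
a,b=back('top',(277.5,261.5),.05),back('top',(340,268.5),.05);m=(a+b)/2
w=np.arctan2(-(a-b)[0],(a-b)[1]);print('w',w,'centre',m[:2]+.1*np.array([np.cos(w),np.sin(w)]))
a,b=back('side',(170+248*.75,150+202*.75),.05),back('side',(170+198*.75,150+238*.75),.05);m=(a+b)/2
print('side rim corners',a,b)
def pan(x,y,w):
    p=place(x,y,w,[[-.165,0,.04]])[0];row(p,w,35,grasp=True)
pan(.652,.005,-.125)
E
```

```text
w -0.12370387876694114 centre [0.59564482 0.01415719]
side rim corners [ 0.49078608 -0.05400013  0.05      ] [0.53328519 0.06733644 0.05      ]
dist 0.055 ang 0.7 {'dx': 0.0563, 'dy': 0.0097, 'dz': 0.0382} {'rx': 0.0047, 'ry': 0.0015, 'rz': -0.0059}
```

```bash
python3 -m inch '[{"dx":0.019,"dy":0.003,"dz":0.013,"rx":0.002,"ry":0,"rz":-0.002},{"dx":0.038,"dy":0.006,"dz":0.026,"rx":0.004,"ry":0,"rz":-0.004},{"dx":0.0575,"dy":0.008,"dz":0.039,"rx":0.0047,"ry":0,"rz":-0.006},{"dx":0.0575,"dy":0.008,"dz":0.039,"rx":0.0047,"ry":0,"rz":-0.006},{"dx":0.0575,"dy":0.008,"dz":0.039,"rx":0.0047,"ry":0,"rz":-0.006}]'
python3 - <<'E'
from h import *
for c in I: cv2.imwrite(f'pics/{c}3.png',optics.grab_frame(c)[:,:,::-1])
x,y,w=.652,.004,-.125
for c in I:
    im=cv2.imread(f'pics/{c}3.png')
    for P,col in(([[a*.1,b*.09,z] for a in(-1,1) for b in(-1,1) for z in(.05,)],(0,0,255)),([[-.131,.118,.337],[-.131,-.118,.337],[.065,.07,.29],[.065,-.07,.29],[.125,.05,.012],[.125,-.05,.012]],(0,255,0))):
        for p in proj(c,place(x,y,w,P)):cv2.circle(im,tuple(int(round(v)) for v in p),1,col,-1)
    cv2.imwrite(f'pics/{c}3o.png',im)
a=cv2.imread('pics/side3o.png')[150:450,150:450];b=cv2.imread('pics/top3o.png')[110:310,215:415]
cv2.imwrite('pics/m3.png',np.hstack([cv2.resize(a,(400,400)),cv2.resize(b,(400,400))]))
print(state()['tool_pos'],state()['contact_force'])
E
```

```text
time: 6.25
tool_pos: [0.4999, 0.0277, 0.0238]
tool_rot: [0.018, 0.953, -0.057, 0.298]
contact_force: [0.9, -0.3, -1.5]
gripper_width: 0.225
grasp_force: 59.8
[0.49953961 0.02753952 0.02382173] [ 1.81770633  0.54864784 -2.36671563]
```

View pics/m3.png

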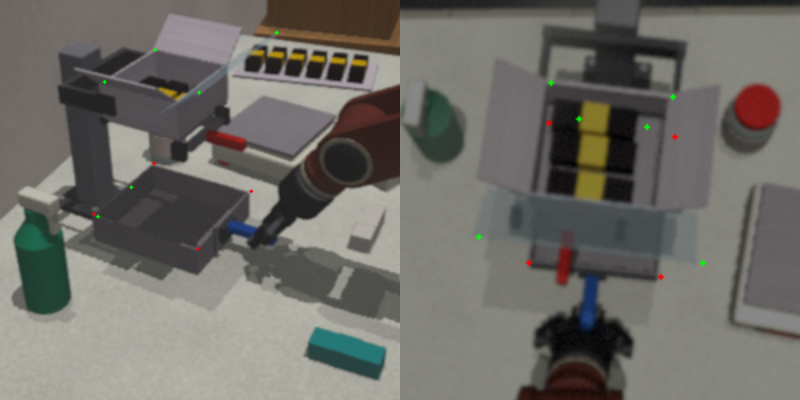

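The pan sits on target: its rim corners are within about 2 px of the red model dots in both views. I let go and back off along the fingers.

```bash
python3 -m inch '[{"dx":0,"dy":0,"dz":0,"rx":0,"ry":0,"rz":0},{"dx":0,"dy":0,"dz":0,"rx":0,"ry":0,"rz":0},{"dx":0,"dy":0,"dz":0,"rx":0,"ry":0,"rz":0},{"dx":0,"dy":0,"dz":0,"rx":0,"ry":0,"rz":0},{"dx":0,"dy":0,"dz":0,"rx":0,"ry":0,"rz":0}]' 1
python3 -m inch '[{"dx":0,"dy":0,"dz":-0.04,"rx":0,"ry":0,"rz":0},{"dx":0,"dy":0,"dz":-0.09,"rx":0,"ry":0,"rz":0},{"dx":0,"dy":0,"dz":-0.14,"rx":0,"ry":0,"rz":0},{"dx":0,"dy":0,"dz":-0.175,"rx":0,"ry":0,"rz":0},{"dx":0,"dy":0,"dz":-0.175,"rx":0,"ry":0,"rz":0}]'
python3 - <<'E'
from h import *
g=np.array([.518,.0535,.219]);z=rot(-.125,np.radians(40)).apply([0,0,1])
row(g-.11*z,-.125,40,grasp=True)
E
```

```text
time: 6.85
tool_pos: [0.5007, 0.0265, 0.0248]
tool_rot: [0.018, 0.952, -0.058, 0.299]
contact_force: [0.1, -1.0, -0.8]
gripper_width: 0.996
grasp_force: 0.0
time: 7.35
tool_pos: [0.423, 0.0363, 0.146]
tool_rot: [0.018, 0.95, -0.058, 0.306]
contact_force: [0.6, 0.2, 0.0]
gripper_width: 1.001
grasp_force: 0.0
dist 0.149 ang 4.4 {'dx': 0.1382, 'dy': -0.036, 'dz': -0.1204} {'rx': -0.0017, 'ry': 0.0507, 'rz': 0.0019}
```

```bash
python3 -m inch '[{"dx":0.138,"dy":-0.036,"dz":-0.12,"rx":-0.002,"ry":0.05,"rz":0.002},{"dx":0.138,"dy":-0.036,"dz":-0.12,"rx":-0.002,"ry":0.05,"rz":0.002},{"dx":0.138,"dy":-0.036,"dz":-0.12,"rx":-0.002,"ry":0.05,"rz":0.002},{"dx":0.138,"dy":-0.036,"dz":-0.12,"rx":-0.002,"ry":0.05,"rz":0.002},{"dx":0.138,"dy":-0.036,"dz":-0.12,"rx":-0.002,"ry":0.05,"rz":0.002}]'
python3 - <<'E'
from h import *
row([.518,.0535,.219],-.125,40,grasp=True)
for c in I: cv2.imwrite(f'pics/{c}4.png',optics.grab_frame(c)[:,:,::-1])
a=cv2.imread('pics/side4.png')[170:370,200:400];b=cv2.imread('pics/top4.png')[180:330,240:390]
cv2.imwrite('pics/m4.png',np.hstack([cv2.resize(a,(400,400)),cv2.resize(b,(400,400))]))
E
```

```text
time: 7.85
tool_pos: [0.4608, 0.0608, 0.2811]
tool_rot: [0.021, 0.94, -0.059, 0.334]
contact_force: [1.2, -0.4, -0.0]
gripper_width: 1.002
grasp_force: 0.0
dist 0.104 ang 0.9 {'dx': 0.0073, 'dy': -0.0, 'dz': 0.1295} {'rx': 0.0007, 'ry': 0.0102, 'rz': 0.0003}
```

View pics/m4.png

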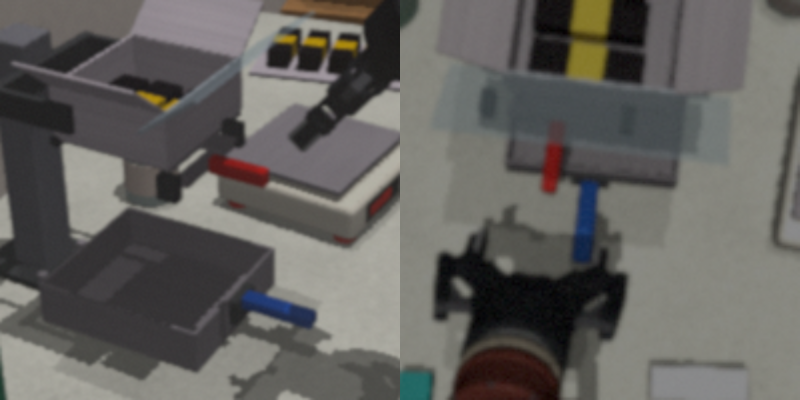

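The fingers are lined up in front of the red handle (tip at top crop 552,185) and the pan stands where I left it. I go in and grip.

```bash
python3 -m inch '[{"dx":0.003,"dy":0,"dz":0.045,"rx":0,"ry":0.005,"rz":0},{"dx":0.006,"dy":0,"dz":0.09,"rx":0,"ry":0.01,"rz":0},{"dx":0.007,"dy":0,"dz":0.1295,"rx":0,"ry":0.01,"rz":0},{"dx":0.007,"dy":0,"dz":0.1295,"rx":0,"ry":0.01,"rz":0},{"dx":0.007,"dy":0,"dz":0.1295,"rx":0,"ry":0.01,"rz":0}]'
python3 - <<'E'
from h import *
for c in I: cv2.imwrite(f'pics/{c}5.png',optics.grab_frame(c)[:,:,::-1])
a=cv2.imread('pics/side5.png')[170:370,200:400];b=cv2.imread('pics/top5.png')[180:330,240:390]
cv2.imwrite('pics/m5.png',np.hstack([cv2.resize(a,(400,400)),cv2.resize(b,(400,400))]))
row([.518,.0535,.219],-.125,40,grasp=True)
E
```

```text
time: 8.45
tool_pos: [0.528, 0.0514, 0.2013]
tool_rot: [0.022, 0.939, -0.059, 0.339]
contact_force: [0.0, 0.7, 0.0]
gripper_width: 1.004
grasp_force: 0.0
dist 0.001 ang 0.1 {'dx': 0.0004, 'dy': -0.0005, 'dz': 0.0015} {'rx': 0.0008, 'ry': -0.0012, 'rz': -0.0}
```

View pics/m5.png

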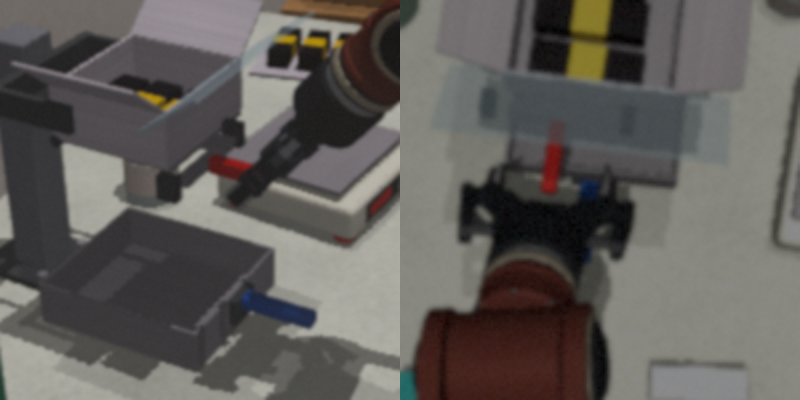

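The fingers straddle the red bar centrally (tips at 497 and 607, bar at 552). I close and slide.

```bash
python3 -m inch '[{"dx":0,"dy":0,"dz":0.0015,"rx":0,"ry":0,"rz":0},{"dx":0,"dy":0,"dz":0.0015,"rx":0,"ry":0,"rz":0},{"dx":0,"dy":0,"dz":0.0015,"rx":0,"ry":0,"rz":0},{"dx":0,"dy":0,"dz":0.0015,"rx":0,"ry":0,"rz":0},{"dx":0,"dy":0,"dz":0.0015,"rx":0,"ry":0,"rz":0}]' -1
python3 -m inch '[{"dx":0,"dy":0,"dz":0,"rx":0,"ry":0,"rz":0},{"dx":0,"dy":0,"dz":0,"rx":0,"ry":0,"rz":0}]'
python3 -m inch '[{"dx":0,"dy":-0.015,"dz":0,"rx":0,"ry":0,"rz":0},{"dx":0,"dy":-0.03,"dz":0,"rx":0,"ry":0,"rz":0},{"dx":0,"dy":-0.045,"dz":0,"rx":0,"ry":0,"rz":0},{"dx":0,"dy":-0.06,"dz":0,"rx":0,"ry":0,"rz":0},{"dx":0,"dy":-0.06,"dz":0,"rx":0,"ry":0,"rz":0}]'
python3 -m inch '[{"dx":0,"dy":0,"dz":0,"rx":0,"ry":0,"rz":0},{"dx":0,"dy":0,"dz":0,"rx":0,"ry":0,"rz":0},{"dx":0,"dy":0,"dz":0,"rx":0,"ry":0,"rz":0},{"dx":0,"dy":0,"dz":0,"rx":0,"ry":0,"rz":0},{"dx":0,"dy":0,"dz":0,"rx":0,"ry":0,"rz":0}]'
python3 - <<'E'
from h import *
for c in I: cv2.imwrite(f'pics/{c}6.png',optics.grab_frame(c)[:,:,::-1])
a=cv2.imread('pics/side6.png')[170:370,200:400];b=cv2.imread('pics/top6.png')[120:320,215:415]
cv2.imwrite('pics/m6.png',np.hstack([cv2.resize(a,(400,400)),cv2.resize(b,(400,400))]))
E
```

```text
time: 9.05
tool_pos: [0.53, 0.0525, 0.204]
tool_rot: [0.021, 0.938, -0.059, 0.342]
contact_force: [-10.9, 13.7, 9.1]
gripper_width: 0.153
grasp_force: 62.5
time: 9.25
tool_pos: [0.53, 0.0526, 0.2042]
tool_rot: [0.021, 0.938, -0.059, 0.342]
contact_force: [-4.4, 5.5, 2.6]
gripper_width: 0.149
grasp_force: 59.4
time: 9.75
tool_pos: [0.5366, 0.1004, 0.2042]
tool_rot: [0.021, 0.938, -0.058, 0.342]
contact_force: [2.4, 1.6, 1.1]
gripper_width: 0.153
grasp_force: 58.8
time: 10.25
tool_pos: [0.5364, 0.099, 0.2042]
tool_rot: [0.022, 0.938, -0.059, 0.342]
contact_force: [1.5, 1.4, 2.0]
gripper_width: 0.154
grasp_force: 58.9
```

View pics/m6.png

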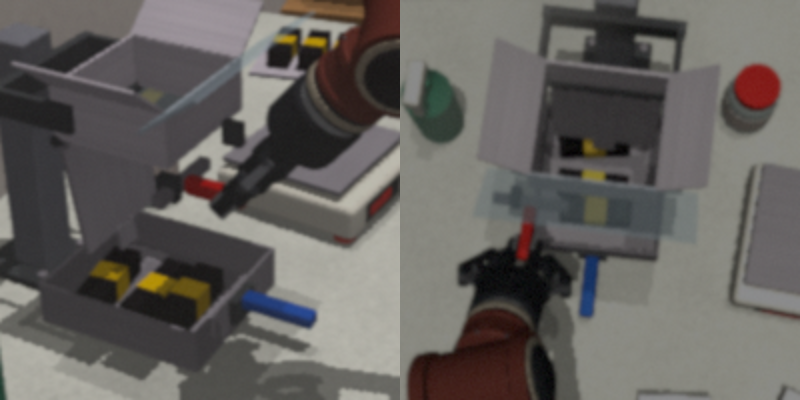

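The floor is open and all three cartons are in the pan (bands at side crop 107,275, 155,285 and 190,295). I let go of the bolt, back off and check once.

```bash
python3 -m inch '[{"dx":0,"dy":0,"dz":0,"rx":0,"ry":0,"rz":0},{"dx":0,"dy":0,"dz":0,"rx":0,"ry":0,"rz":0},{"dx":0,"dy":0,"dz":0,"rx":0,"ry":0,"rz":0},{"dx":0,"dy":0,"dz":0,"rx":0,"ry":0,"rz":0},{"dx":0,"dy":0,"dz":0,"rx":0,"ry":0,"rz":0}]' 1
python3 -m inch '[{"dx":0,"dy":0,"dz":-0.04,"rx":0,"ry":0,"rz":0},{"dx":0,"dy":0,"dz":-0.09,"rx":0,"ry":0,"rz":0},{"dx":0,"dy":0,"dz":-0.13,"rx":0,"ry":0,"rz":0},{"dx":0,"dy":0,"dz":-0.13,"rx":0,"ry":0,"rz":0},{"dx":0,"dy":0,"dz":-0.13,"rx":0,"ry":0,"rz":0}]'
python3 - <<'E'
from h import *
for c in I: cv2.imwrite(f'pics/{c}7.png',optics.grab_frame(c)[:,:,::-1])
a=cv2.imread('pics/side7.png')[150:450,150:450];b=cv2.imread('pics/top7.png')[110:310,215:415]
cv2.imwrite('pics/m7.png',np.hstack([cv2.resize(a,(400,400)),cv2.resize(b,(400,400))]))
E
```

```text
time: 10.85
tool_pos: [0.5359, 0.0993, 0.2031]
tool_rot: [0.022, 0.938, -0.059, 0.341]
contact_force: [-0.7, 0.6, 1.4]
gripper_width: 0.981
grasp_force: 0.0
time: 11.35
tool_pos: [0.4698, 0.108, 0.284]
tool_rot: [0.022, 0.937, -0.059, 0.342]
contact_force: [0.3, 0.0, -0.5]
gripper_width: 1.003
grasp_force: 0.0
```

View pics/m7.png

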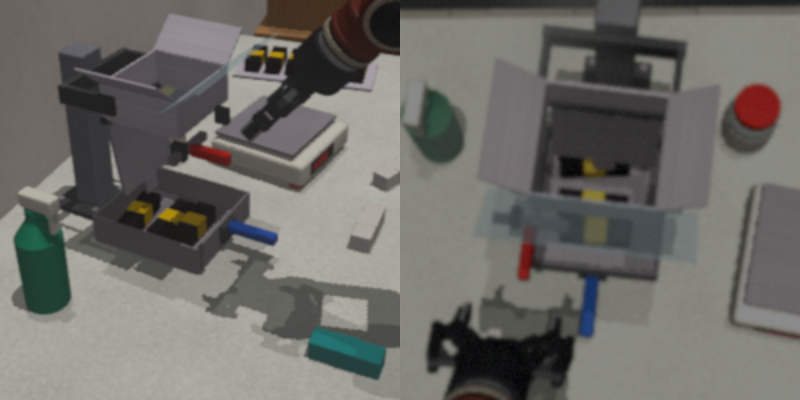

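The three cartons lie in the pan, which stands flat under the hopper. The robot is clear and the scale, spray bottle and jar have not moved.

```bash
python3 -c "from plant import ticket;print(ticket.job_done())"
```

```text
the job is handed in; nothing more can be done
None
```

The job is handed in: the pan is under the hopper with all three cartons in it, the bolt is open, the gripper has let go and is clear, and the scale, spray bottle and jar still stand where they were.

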